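# Roll down a tile strip

## Task

Take the hand roller off its rest and roll it along the tile strip from one end to the other, pressing firmly but without brute force, until all five tiles are fully home below the side rails. Press the tiles with the rolling wheel only, never with the gripper, leave the cup, jug and tamper alone, and set the roller back on its rest, upright as you found it.

Things in the scene. Friction and masses are not known exactly. Their poses are not given: they have to be found in the camera images.
- strip: fixed tile strip flat on the table: aluminium channel 184 mm long (x), 90 wide (y), holding five white ceramic tiles in a row, tile1 at x = -72 mm to tile5 at x = +72 mm, pitch 36, each 34 x 70 x 8 mm. Origin under its centre at table height, z up. Side rails 8 mm thick along the long sides: inner faces y = +-37 mm, top z = 16 mm; both ends open
- strip_seat (a point): point over the strip's centre, z = 14 mm above the table: the height of a tile's top when it is pressed fully home, 2 mm below the rails. At the start the tile tops are 3 to 4 mm higher, proud of the rails
- roller: loose hand roller, 0.25 to 0.5 kg, standing on its rest. Origin at the wheel's lowest point, z up, axle along y, rolls along x; front and back alike. Rubber wheel 44 mm diameter, 50 wide, axle at z = 22 mm, free in a steel fork 68 mm wide over the axle ends. Over it a flat steel cross plate 40 (x) x 104 (y) x 6 mm, z = 48 to 54 mm, carrying the handle
- roller_grip (a point): centre of the roller's wooden handle block, 76 mm above the roller's origin; the block is 28 (x) x 80 (y) x 44 mm (z = 54 to 98 mm over the origin), gripped from above across its 28 mm, along the rolling direction
- rest: fixed steel rest for the roller: foot plate 80 x 110 x 5 mm and two posts at y = +-43 mm, 12 mm thick, 74 mm clear between them. Origin under its centre at table height, z up. The cross plate lies on both posts and the wheel hangs between them: the stowed roller's origin is 6 mm above the rest's origin, its axle along the rest's y (either way round)
- rest_saddle (a point): midway between the flat tops of the rest's posts, 54 mm above the table; the tops are 56 mm long in the rest's x between end lips 8 mm high
- wheel (a joint): turn of the roller's wheel about its axle, rad, unlimited, 0 at the start; 1 rad is 22 mm of rolling
- cup: loose blue mug with handle, 61 x 89 x 52 mm, bystander
- pitcher: loose steel milk jug, 90 x 127 x 104 mm, bystander
- tamper: loose coffee tamper with black knob, 58 mm across, 90 mm high, bystander
- tile1 (a joint): how far tile1 (at strip x = -72 mm) is pressed down, m: 0 to 0.001 at the start, 0.004 fully home. It moves straight down, yields to about 8 N, and stays where it is pressed
- tile2 (a joint): how far tile2 (at strip x = -36 mm) is pressed down, m: 0 to 0.001 at the start, 0.004 fully home. It moves straight down, yields to about 8 N, and stays where it is pressed
- tile3 (a joint): how far tile3 (at strip x = 0 mm) is pressed down, m: 0 to 0.001 at the start, 0.004 fully home. It moves straight down, yields to about 8 N, and stays where it is pressed
- tile4 (a joint): how far tile4 (at strip x = 36 mm) is pressed down, m: 0 to 0.001 at the start, 0.004 fully home. It moves straight down, yields to about 8 N, and stays where it is pressed
- tile5 (a joint): how far tile5 (at strip x = 72 mm) is pressed down, m: 0 to 0.001 at the start, 0.004 fully home. It moves straight down, yields to about 8 N, and stays where it is pressed
Mind the look-alikes: they are no part of the job. What is shaped like the roller but green or yellow is not meant.

How it is judged:
By the outcome, as a careful person would: the job done as asked, in the order asked, and still so for the second after the job is handed in, with the robot touching nothing.
It also fails if it takes over 61 s, if anything falls off the work surface, if the arm or the gripper's body presses on something with over 40 N, if the wrist force passes 120 N, or if a joint passes its speed limit or range.

## Robot

A 6-joint arm with a two-finger parallel gripper is mounted at the origin on a cart in front of the work surface, level with it; the furniture and walls round the work are solid. World frame = base frame: x ahead of the robot, y to its left, z up, the work surface at z = 0. Lengths are in m, angles in rad, forces in N, time in s.
With the tool pointing down it reaches from about 0.275 to 0.975 m from the base axis. Payload 8.4 kg.
Tool frame: the origin (TCP) lies at the very end of the fingers, on their centre line; the grasp point (between the pads) lies 19 mm behind it; z points along the fingers, y is the line along which they close (so a half turn about z gives the same grasp; the last joint's range is limited). The gripper opens to 92 mm and grips with 3 to 60 N. Pads are 20 mm wide; open, the fingers measure 128 mm over their backs; the gripper's body (75 mm by 189 mm) begins 69 mm behind the grasp point.
Start: joints at [-1.322, 0.353, 1.633, -0, 1.155, -0.002], TCP at [0.155, -0.605, 0.215] pointing down, gripper open.
Joint ranges: [-2.63, 2.63], [-0.92, 2.1], [0.06, 2.66], [-1.3, 4.44], [0, 2.69], [-3.02, 3.02]. Speed limits (rad/s): [2.22, 2.22, 2.79, 3.14, 3.14, 3.14].

## Interface

Orientations are given as a unit quaternion [x, y, z, w].
In Python, from cell import ctrl gives the robot as it stands.
- The arm moves only by the shell command python3 -m inch 'ROWS' [OPENING]. ROWS is JSON, a list of rows, each a list of 4 numbers: the shift along the world's x, y, z in cm, then the turn about the world's z in degrees. In form: [[x, y, z, yaw], ...]. A call has 1 to 20 rows; each row shifts and turns the commanded pose from where the row before left it; what a row does not reach is not made up. A row lasts 1/10 s, in which the tool goes at most 50 mm and 8.59 degrees, less where a joint would pass 70% of its speed; a pose out of reach is approached as far as the arm can. A call is refused whole if a number of a shift passes 5 or a number of a turn 8.59, either way. A call with a gripper value outside its range is refused whole. OPENING is the opening, from -1 (shut) to 1 (fully open), set as the call begins (- or left out, the last holds). The fingers move at their own pace and stop on an object; the grip force is fixed at half the most. Time passes only in rows, so rows that do not move let the fingers close. It gives the time, the measured TCP pose, the force, the opening and the grip force at its end, in the units of the state.
- ctrl.observe(): the state, without advancing time (a new reading comes with each control period).
- ctrl.get_image(name): name is "side" or "top"; returns a dict with "pixels" (400x640x3 uint8, red, green, blue), "intrinsics" (3x3 intrinsics, pixels), "k1" (the pictures are not rectified: a ray, as slopes to the right and down, at radius r is drawn at 1 + k1 r^2 times it, then the intrinsics apply), "R" (3x3) and "t" (3): a world point X has camera coordinates R X + t. Camera axes: x right, y down, z forward; pixel columns grow to the right and rows downward; lengths in m; the calibration is good to about 2 mm. A picture is of the moment at which its call begins. There is no depth.
- ctrl.sign_off(): hands the job in; it is judged then, once.
The state is a dict: "time": time; "q": joint angles; "dq": joint speeds; "joint_torque": joint torques, N m; "tool_pos": TCP position; "tcp_rot": TCP orientation; "wrist_force": force on the tool from outside, world axes, zero at the start; "ft_torque": the same for the moment, N m; "opening": finger opening in m; "finger_force": force on a finger pad.
Only numpy, scipy, OpenCV 4.12 (cv2) and the standard library are available. Lean on these libraries where they do the work, as an engineer would, in place of code of your own. Each camera call takes 0.05 s, during which the arm holds its last target. There are 200 camera calls.

## Working session

There is one attempt and no reset: what is moved stays moved. The work goes in short steps, Python scripts to look and compute and a shell command to move; the robot and the scene stay as the last step left them, time stands still between calls to the robot, and variables do not carry over. Pictures are saved under pics/ and viewed, at most 10 in all, crops included, and the job is handed in when it is done.

```bash
mkdir -p pics; ls
cat > h.py <<'E'
import numpy as np, cv2
from cell import ctrl
def shot(n,f):
    d=ctrl.get_image(n); cv2.imwrite(f'pics/{f}.png',d['pixels'][:,:,::-1]); np.savez(f'pics/{f}.npz',K=d['intrinsics'],k1=d['k1'],R=d['R'],t=d['t'])
def cal(f): return np.load(f'pics/{f}.npz')
def ray(c,uv):
    K,k1=c['K'],float(c['k1']); D=np.array([k1,0,0,0,0.])
    p=cv2.undistortPoints(np.array([[uv]],float),np.array(K,float),D)[0,0]
    d=c['R'].T@np.array([p[0],p[1],1]); o=-c['R'].T@c['t']; return o,d/np.linalg.norm(d)
def onz(c,uv,z):
    o,d=ray(c,uv); return o+d*(z-o[2])/d[2]
def tri(c1,u1,c2,u2):
    (o1,d1),(o2,d2)=ray(c1,u1),ray(c2,u2)
    s=np.linalg.lstsq(np.c_[d1,-d2],o2-o1,rcond=None)[0]
    a,b=o1+s[0]*d1,o2+s[1]*d2; return (a+b)/2,np.linalg.norm(a-b)
def proj(c,X):
    r=cv2.projectPoints(np.atleast_2d(X).astype(float),cv2.Rodrigues(c['R'])[0],c['t'].astype(float),np.array(c['K'],float),np.array([float(c['k1']),0,0,0,0]))[0]; return r[:,0]
E
python3 - <<'E'
from h import *
for n in('side','top'):
    shot(n,n+'0'); c=cal(n+'0'); print(n,-c['R'].T@c['t'],c['R'][2],c['k1'])
s=ctrl.observe(); print({k:np.round(v,3) for k,v in s.items()})
E
```

```text
pics
side [ 0.39334205 -0.759164    0.62120066] [ 0.22509245  0.7830379  -0.57981465] -0.03819934150342499
top [0.3309314  0.01772905 1.32373819] [ 0.20671858 -0.0162449  -0.97826557] -0.05707185768358876
{'time': np.float64(0.1), 'q': array([-1.322,  0.354,  1.634, -0.   ,  1.155, -0.002]), 'dq': array([ 0.001, -0.001, -0.002, -0.   , -0.   ,  0.002]), 'joint_torque': array([-1.0000e-03, -5.9490e+01, -3.3493e+01,  7.0000e-02,  1.8000e-02,
       -0.0000e+00]), 'tool_pos': array([ 0.155, -0.605,  0.214]), 'tcp_rot': array([ 0.992,  0.125, -0.   , -0.001]), 'wrist_force': array([-0.024, -0.641, -0.465]), 'ft_torque': array([ 0.04 , -0.067, -0.041]), 'finger_force': np.float64(0.0), 'opening': np.float64(0.092)}
```

View pics/top0.png

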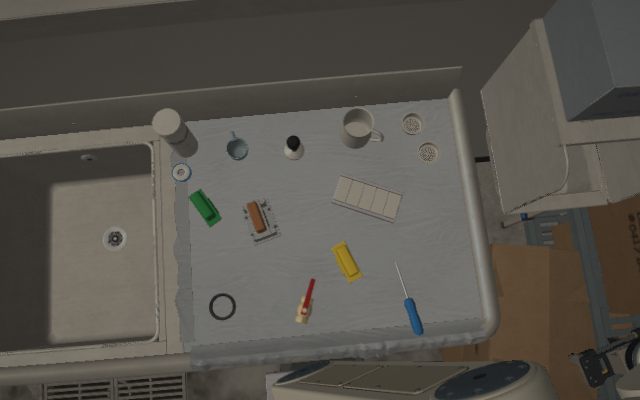

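View pics/side0.png

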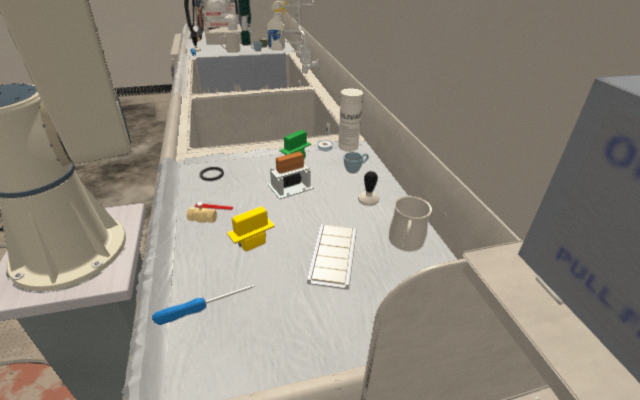

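Top view: the brown handle on the steel rest at (257,217), strip at (367,198). Roller-like: brown (257,217), green (205,207), yellow (347,261). The brown one, in the rest, fits the description; the green and yellow ones are ruled out. I'll confirm in enlarged crops.

Run:
```python
import cv2,numpy as np
def crop(f,x,y,w,h,s):
    i=cv2.imread(f'pics/{f}.png')[y:y+h,x:x+w]; o=cv2.resize(i,None,fx=s,fy=s,interpolation=cv2.INTER_CUBIC)
    for k in range(0,w,10): cv2.putText(o,str(x+k),(k*s,8),0,.3,(0,0,255)); cv2.line(o,(k*s,9),(k*s,14),(0,0,255))
    for k in range(0,h,10): cv2.putText(o,str(y+k),(0,k*s+4),0,.3,(0,0,255)); cv2.line(o,(18,k*s),(24,k*s),(0,0,255))
    return o
a=np.vstack([crop('top0',230,190,56,60,7)]);b=crop('side0',260,145,56,60,7)
cv2.imwrite('pics/c1.png',np.hstack([a,b]))
a=crop('top0',325,170,80,56,5);b=crop('side0',300,220,70,75,5)
h=max(a.shape[0],b.shape[0]); a=cv2.copyMakeBorder(a,0,h-a.shape[0],0,0,0)
b=cv2.copyMakeBorder(b,0,h-b.shape[0],0,0,0)
cv2.imwrite('pics/c2.png',np.hstack([a,b])); print(np.hstack([a,b]).shape)
```

```text
(375, 750, 3)
```

View pics/c1.png

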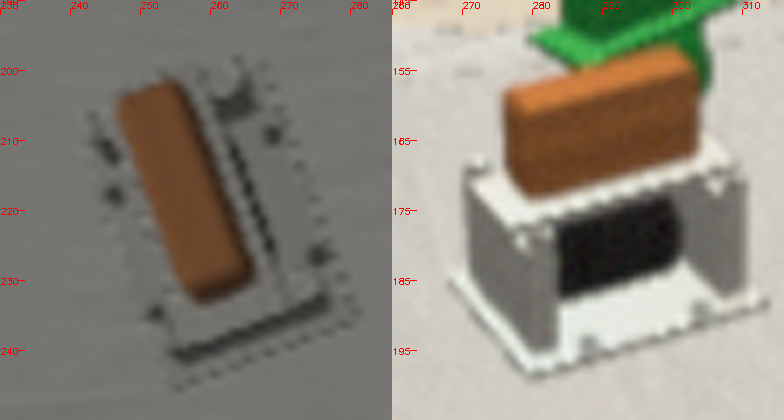

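View pics/c2.png

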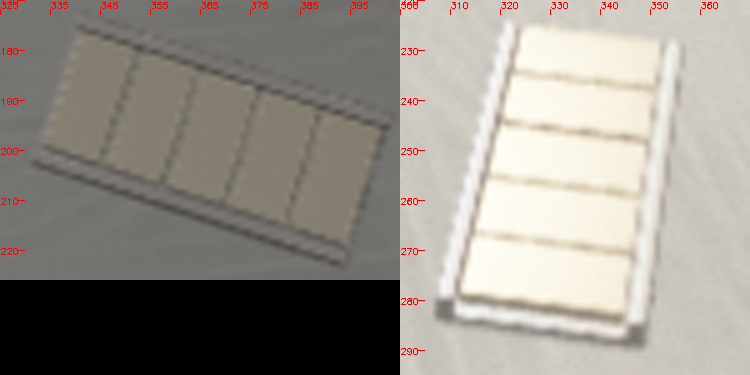

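Crops: the brown handle sits on a black wheel in the steel rest, top face at top-view (247,204)-(256,202)-(266,230)-(258,233). So it is the one meant. Green and yellow stand elsewhere. Strip corners at (341,173),(403,194),(394,223),(332,202).

```bash
cat > m.py <<'E'
from h import *
from scipy.optimize import least_squares
T,S=cal('top0'),cal('side0')
def fit(name,tp,sp,model):
    for a,b in zip(tp,sp):
        X,e=tri(T,a,S,b); print(name,X.round(4),'gap',round(e,4))
    tp,sp=np.array(tp),np.array(sp)
    def W(p):
        c,s=np.cos(p[3]),np.sin(p[3]); m=np.array(model); return np.c_[p[0]+c*m[:,0]-s*m[:,1],p[1]+s*m[:,0]+c*m[:,1],np.full(len(m),p[2])]
    f=lambda p:np.r_[(proj(T,W(p))-tp).ravel(),(proj(S,W(p))-sp).ravel()]
    X0=np.mean([tri(T,a,S,b)[0] for a,b in zip(tp,sp)],0)
    best=min((least_squares(f,[*X0,y]) for y in np.arange(0,6.3,.8)),key=lambda r:r.cost)
    print(name,'pose',best.x[:3].round(4),'yaw',np.degrees(best.x[3]).round(2)%360,'rms px',np.sqrt(np.mean(best.fun**2)).round(2),best.fun.round(1))
# handle: +-14 x, +-40 y ; order TL,TR,BR,BL in top view
fit('handle',[(246.9,204.3),(255.7,201.7),(266.3,230),(258,232.9)],[(300.4,151.6),(303.6,154.7),(278.3,161),(276.1,158.1)],[(.014,.04),(-.014,.04),(-.014,-.04),(.014,-.04)])
# strip outer rail-top corners: UL UR LR LL
fit('strip',[(341.4,173),(403,194.4),(393.6,223),(332,202.4)],[(356.2,228.4),(349,285),(308,279.4),(322,224.4)],[(.092,.045),(-.092,.045),(-.092,-.045),(.092,-.045)])
E
python3 m.py
```

```text
handle [0.591  0.1631 0.0977] gap 0.0028
handle [0.5951 0.1394 0.1002] gap 0.0025
handle [0.5188 0.1171 0.1021] gap 0.0045
handle [0.5151 0.1393 0.0989] gap 0.0071
handle pose [0.555  0.1401 0.099 ] yaw 284.44 rms px 5.62 [  9.9  -3.9  -9.1   2.3 -10.    2.6   8.6  -4.    3.7   4.   -4.   -3.4
  -4.6  -3.4   1.8   4.1]
strip [ 0.6741 -0.0998  0.0132] gap 0.0031
strip [ 0.5982 -0.2664  0.011 ] gap 0.0064
strip [ 0.5194 -0.2295  0.0094] gap 0.0048
strip [ 0.5939 -0.0647  0.0126] gap 0.0064
strip pose [ 0.6018 -0.1563 -0.0055] yaw 64.15 rms px 24.65 [-13.7  27.3 -13.9  28.3   5.5 -29.6   6.4 -30.8 -33.9  -1.4 -42.4  -4.3
  39.6   8.1  35.2   7.6]
```

```bash
sed -i 's/\[(.014,.04),(-.014,.04),(-.014,-.04),(.014,-.04)\]/[(-.014,.04),(.014,.04),(.014,-.04),(-.014,-.04)]/; s/\[(.092,.045),(-.092,.045),(-.092,-.045),(.092,-.045)\]/[(.092,-.045),(-.092,-.045),(-.092,.045),(.092,.045)]/' m.py
cat >> m.py <<'E'
print(ctrl.observe()['tool_pos'])
E
python3 m.py | grep -v gap
```

```text
handle pose [0.5549 0.1398 0.0996] yaw 285.73 rms px 0.99 [-0.5 -0.1  0.8 -1.3  0.7 -1.3 -1.2 -0.3 -1.  -0.6  0.5  0.6 -0.2  1.2
 -2.4 -0.4]
strip pose [ 0.5971 -0.1649  0.0113] yaw 65.72000000000003 rms px 0.86 [-0.2 -1.   0.3 -1.9  0.4 -0.6 -0.8 -1.  -0.   0.6 -0.4  0.4 -1.5  0.
 -1.5  0.1]
[ 0.15499018 -0.60502599  0.21395664]
```

```bash
cat > m2.py <<'E'
from h import *
from scipy.optimize import least_squares
T,S=cal('top0'),cal('side0')
def fit(name,tp,sp,m,z,p0):
    m=np.array(m)
    def f(p,both=1):
        c,s=np.cos(p[2]),np.sin(p[2]); W=np.c_[p[0]+c*m[:,0]-s*m[:,1],p[1]+s*m[:,0]+c*m[:,1],np.full(len(m),z)]
        return np.r_[(proj(T,W)-tp).ravel()*(both!=2),(proj(S,W)-sp).ravel()*(both!=3)]
    for b in (1,2,3): r=least_squares(f,p0,args=(b,)); print(name,('','both','side','top')[b],r.x[:2].round(4),np.degrees(r.x[2]).round(1),np.sqrt(np.mean(r.fun**2)).round(2))
fit('handle',[(246.9,204.3),(255.7,201.7),(266.3,230),(258,232.9)],[(300.4,151.6),(303.6,154.7),(278.3,161),(276.1,158.1)],[(-.014,.04),(.014,.04),(.014,-.04),(-.014,-.04)],.104,[.55,.14,-1.3])
fit('strip',[(341.4,173),(403,194.4),(393.6,223),(332,202.4)],[(356.2,228.4),(349,285),(308,279.4),(322,224.4)],[(.092,-.045),(-.092,-.045),(-.092,.045),(.092,.045)],.016,[.6,-.16,1.15])
E
python3 m2.py
python3 -m inch '[[2,3.7,0.2,0],[2,3.7,0.2,0],[2,3.7,0.2,0],[2,3.7,0.2,0],[2,3.7,0,0],[2,3.7,0,0],[2,3.7,0,0],[2,3.7,0,0],[2,3.7,0,0],[2,3.7,0,0],[2,3.7,0,0],[2,3.7,0,0],[2,3.7,0,0],[2,3.7,0,0],[2,3.7,0,0],[2,3.7,0,0],[2,3.7,0,0.3],[2,3.7,0,0.5],[2,3.7,0,0.5],[2,3.7,0,0]]' 1
```

```text
handle both [0.5542 0.138 ] -74.2 1.15
handle side [0.5559 0.1331] -75.0 0.67
handle top [0.5521 0.1394] -73.9 0.5
strip both [ 0.5961 -0.1665] 65.8 1.06
strip side [ 0.5977 -0.1688] 65.8 0.41
strip top [ 0.593 -0.164] 65.4 0.37
time: 2.1
tool_pos: [0.5554, 0.1363, 0.2223]
tcp_rot: [0.991, 0.137, -0.0, 0.0]
wrist_force: [0.2, -0.5, 0.4]
opening: 0.0918
finger_force: 0.0
```

```bash
python3 -m inch '[[-0.1,0.2,-2,0],[0,0,-3,0],[0,0,-3,0],[0,0,-3,0],[0,0,-2,0],[0,0,-1.4,0],[0,0,-1,0],[0,0,0,0],[0,0,0,0]]' 1
python3 -m inch '[[0,0,0,0],[0,0,0,0],[0,0,0,0],[0,0,0,0],[0,0,0,0],[0,0,0,0],[0,0,0,0],[0,0,0,0],[0,0,0,0],[0,0,0,0]]' -1
python3 -c "
from h import *
shot('side','side1'); shot('top','top1')
a=cv2.resize(cv2.imread('pics/side1.png')[110:210,240:340],None,fx=4,fy=4,interpolation=2)
b=cv2.resize(cv2.imread('pics/top1.png')[165:265,210:310],None,fx=4,fy=4,interpolation=2)
cv2.imwrite('pics/c3.png',np.hstack([a,b]))"
```

```text
time: 3.0
tool_pos: [0.5546, 0.1366, 0.0691]
tcp_rot: [0.991, 0.136, 0.0, -0.0]
wrist_force: [-0.6, -0.5, -0.4]
opening: 0.0917
finger_force: 0.0
time: 4.0
tool_pos: [0.5541, 0.1368, 0.0686]
tcp_rot: [0.991, 0.136, -0.0, -0.0]
wrist_force: [-0.7, 2.0, -0.2]
opening: 0.028
finger_force: 30.0
```

View pics/c3.png

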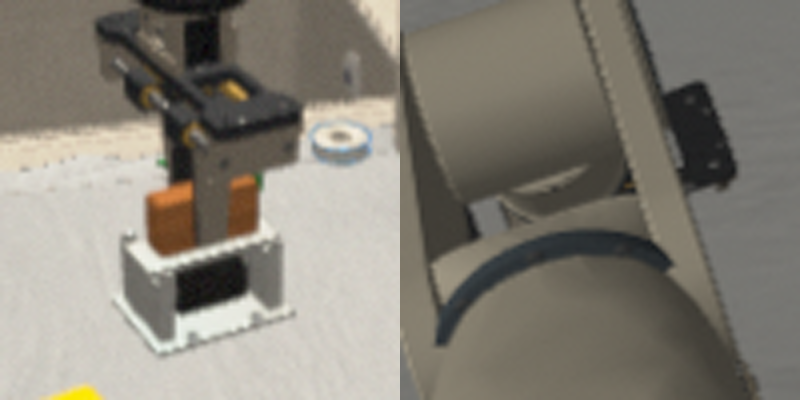

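```bash
python3 -m inch '[[0,0,0.5,0],[0,0,1,0],[0,0,1.5,0],[0,0,2,0],[0,0,2,0],[0,0,2,0],[0,0,2,0],[0,0,1.5,0],[0,0,0.5,0],[0,0,0,0]]'
python3 -m inch '[[0.2,-0.7,0,-2],[0.4,-1.1,0,-3],[0.7,-2,0,-4],[0.7,-2.1,0,-4],[0.7,-2.1,0,-4],[0.7,-2.1,0,-4],[0.7,-2.1,0,-4],[0.7,-2.1,0,-4],[0.7,-2.1,0,-4],[0.7,-2.1,0,-3],[0.7,-2.1,0,-2],[0.5,-1.5,0,-2],[0.2,-0.7,0,0],[0,0,0,0],[0,0,0,0],[0,0,0,0]]'
python3 -c "
from h import *
print(np.round(ctrl.observe()['q'],2))
shot('side','side2'); shot('top','top2')
a=cv2.resize(cv2.imread('pics/side2.png')[150:300,270:390],None,fx=4,fy=4,interpolation=2)
b=cv2.resize(cv2.imread('pics/top2.png')[150:300,320:400],None,fx=4,fy=4,interpolation=2)
cv2.imwrite('pics/c4.png',np.hstack([a,b]))"
```

```text
time: 5.1
tool_pos: [0.5546, 0.1366, 0.1999]
tcp_rot: [0.991, 0.136, 0.001, -0.0]
wrist_force: [0.0, 0.1, -5.2]
opening: 0.0278
finger_force: 30.0
time: 6.7
tool_pos: [0.6298, -0.0906, 0.1985]
tcp_rot: [0.978, -0.21, -0.0, -0.0]
wrist_force: [-0.2, -0.0, -4.2]
opening: 0.028
finger_force: 30.0
[-0.15  0.39  1.62  0.    1.13  1.85]
```

View pics/c4.png

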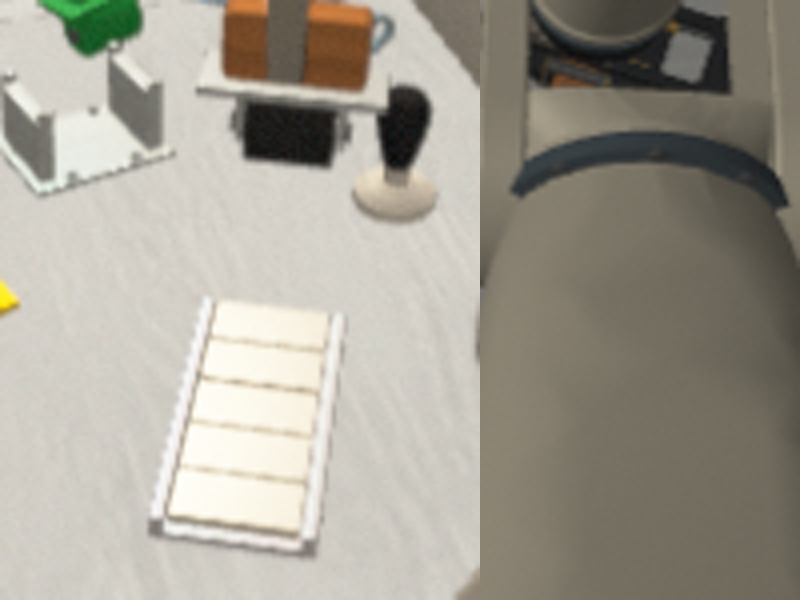

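Picture: the roller hangs level in the gripper (wheel at side pixel ≈(342,184)), the empty rest is behind it, and the strip is clear. I'll check the wheel against the prediction from the TCP.

```bash
python3 -c "
from h import *
c=cal('side2'); x,y=.6298,-.0906; a=np.radians(65.7); ux=np.array([np.cos(a),np.sin(a),0]); uy=np.array([-ux[1],ux[0],0]); o=np.array([x,y,.136])
print('axle',proj(c,o+[0,0,.022]))
# wheel front outline ends and plate front bottom ends for lateral check
for s in(1,-1):
  print(s,'wheel',proj(c,o-.022*ux+s*.025*uy+[0,0,.022]),'handle front top',proj(c,o-.014*ux+s*.04*uy+[0,0,.098]),'handle bot',proj(c,o-.014*ux+s*.04*uy+[0,0,.054]),'plate',proj(c,o-.02*ux+s*.052*uy+[0,0,.054]))
"
```

```text
axle [[340.68414219 180.02383737]]
1 wheel [[328.28332503 184.1456284 ]] handle front top [[323.11060955 151.53204373]] handle bot [[322.55441009 169.23631334]] plate [[316.67576053 170.07428838]]
-1 wheel [[350.77505877 186.66090757]] handle front top [[360.81994611 155.37775397]] handle bot [[359.08281546 173.16130171]] plate [[364.44024182 175.22809526]]
```

The finger shows the same ≈+2.5 px shift as the roller, so it's camera bias and the grip is centred. I take the strip centre as (0.5935, -0.1655) and descend over its near end.

```bash
python3 -m inch '[[-0.3,0,-1,0],[0,0,-2,0],[0,0,-2.5,0],[0,0,-2.5,0],[0,0,-1.5,0],[0,0,-1,0],[0,0,-0.5,0],[0,0,0,0],[0,0,0,0]]'
python3 -m inch '[[0,0,-0.2,0],[0,0,-0.2,0],[0,0,-0.1,0],[0,0,0,0],[0,0,0,0]]'
```

```text
time: 7.7
tool_pos: [0.6278, -0.0915, 0.0894]
tcp_rot: [0.978, -0.211, 0.001, -0.0]
wrist_force: [0.6, 0.8, -4.5]
opening: 0.0278
finger_force: 30.0
time: 8.2
tool_pos: [0.6271, -0.0915, 0.0836]
tcp_rot: [0.978, -0.211, 0.0, -0.0]
wrist_force: [-0.0, 0.5, -3.0]
opening: 0.0274
finger_force: 30.0
```

```bash
python3 -m inch '[[0,0,-0.1,0],[0,0,-0.1,0],[0,0,-0.1,0],[0,0,0,0],[0,0,0,0]]'
python3 -m inch '[[0,0,-0.1,0],[0,0,-0.1,0],[0,0,-0.1,0],[0,0,0,0],[0,0,0,0]]'
```

```text
time: 8.7
tool_pos: [0.6271, -0.0914, 0.0805]
tcp_rot: [0.978, -0.211, -0.0, -0.0]
wrist_force: [0.1, -0.1, -3.9]
opening: 0.0279
finger_force: 30.0
time: 9.2
tool_pos: [0.6273, -0.0914, 0.0778]
tcp_rot: [0.978, -0.211, 0.0, -0.0]
wrist_force: [-1.5, 1.0, 4.1]
opening: 0.0279
finger_force: 30.0
```

```bash
python3 -m inch '[[0,0,-0.1,0],[0,0,-0.1,0],[0,0,0,0],[0,0,0,0]]'
python3 -m inch '[[0,0,-0.1,0],[0,0,-0.05,0],[0,0,0,0],[0,0,0,0]]'
```

```text
time: 9.6
tool_pos: [0.6274, -0.0914, 0.0764]
tcp_rot: [0.978, -0.211, 0.0, -0.0]
wrist_force: [-2.5, 1.5, 11.5]
opening: 0.0279
finger_force: 30.0
time: 10.0
tool_pos: [0.6277, -0.0913, 0.0762]
tcp_rot: [0.978, -0.211, 0.001, -0.0]
wrist_force: [-7.1, 1.5, 21.9]
opening: 0.0275
finger_force: 30.0
```

Force rises sharply at z≈0.0763 (seat). Rolling now toward the other end.

```bash
python3 -m inch '[[-0.16,-0.36,0,0],[-0.16,-0.36,0,0],[-0.16,-0.36,0,0],[-0.16,-0.36,0,0],[-0.17,-0.37,0,0],[-0.17,-0.37,0,0],[-0.16,-0.36,0,0],[-0.16,-0.36,0,0],[0,0,0,0]]'
```

```text
time: 10.9
tool_pos: [0.6147, -0.1207, 0.0761]
tcp_rot: [0.978, -0.211, 0.001, -0.0]
wrist_force: [-6.1, 3.0, 22.9]
opening: 0.0281
finger_force: 30.0
```

```bash
python3 -m inch '[[-0.17,-0.37,0,0],[-0.17,-0.37,0,0],[-0.16,-0.36,0,0],[-0.16,-0.36,0,0],[-0.17,-0.37,0,0],[-0.17,-0.37,0,0],[-0.16,-0.36,0,0],[-0.16,-0.36,0,0],[-0.16,-0.36,0,0],[-0.16,-0.36,0,0],[0,0,0,0]]'
python3 -m inch '[[-0.17,-0.37,0,0],[-0.17,-0.37,0,0],[-0.16,-0.36,0,0],[-0.16,-0.36,0,0],[-0.17,-0.37,0,0],[-0.17,-0.37,0,0],[-0.16,-0.36,0,0],[-0.16,-0.36,0,0],[-0.16,-0.36,0,0],[-0.16,-0.36,0,0],[0,0,0,0]]'
```

```text
time: 12.0
tool_pos: [0.5984, -0.1573, 0.0762]
tcp_rot: [0.978, -0.211, 0.001, 0.0]
wrist_force: [-5.3, 2.0, 21.8]
opening: 0.0279
finger_force: 30.0
time: 13.1
tool_pos: [0.5821, -0.1939, 0.0762]
tcp_rot: [0.978, -0.211, 0.001, 0.0]
wrist_force: [-6.0, 2.4, 22.3]
opening: 0.028
finger_force: 30.0
```

```bash
python3 -m inch '[[-0.17,-0.37,0,0],[-0.17,-0.37,0,0],[-0.16,-0.36,0,0],[-0.16,-0.36,0,0],[-0.17,-0.37,0,0],[-0.17,-0.37,0,0],[-0.16,-0.36,0,0],[-0.16,-0.36,0,0],[-0.17,-0.37,0,0],[-0.17,-0.37,0,0],[-0.16,-0.36,0,0],[-0.16,-0.36,0,0],[0,0,0,0]]'
```

```text
time: 14.4
tool_pos: [0.5624, -0.238, 0.0762]
tcp_rot: [0.978, -0.211, 0.001, 0.0]
wrist_force: [-4.0, 1.9, 20.9]
opening: 0.0277
finger_force: 30.0
```

```bash
python3 -m inch '[[-0.08,-0.18,0,0],[0,0,0,0],[0,0,0.5,0],[0,0,1,0],[0,0,2,0],[0,0,3,0],[0,0,3,0],[0,0,2,0],[0,0,1,0],[0,0,0,0],[0,0,0,0]]'
python3 -m inch '[[-0.2,0.7,0,2],[-0.1,1.5,0,3],[-0.1,3,0,4],[-0.1,3,0,4],[-0.1,3,0,4],[0,3,0,4],[0,3,0,4],[0,3,0,4],[0,3,0,4],[0,3,0,3],[0,3,0,2],[0,3,0,2],[0,3,0,0],[0,1,0,0],[0,0,0,0],[0,0,0,0],[0,0,0,0]]'
python3 -c "
from h import *
shot('side','side3')
a=cv2.resize(cv2.imread('pics/side3.png')[215:295,300:365],None,fx=6,fy=6,interpolation=2)
b=cv2.resize(cv2.imread('pics/side3.png')[120:200,260:325],None,fx=6,fy=6,interpolation=2)
cv2.imwrite('pics/c5.png',np.hstack([a,b]))"
```

```text
time: 15.5
tool_pos: [0.5601, -0.2386, 0.198]
tcp_rot: [0.978, -0.211, -0.001, -0.0]
wrist_force: [-0.2, 0.6, -4.3]
opening: 0.0278
finger_force: 30.0
time: 17.2
tool_pos: [0.5545, 0.1222, 0.1989]
tcp_rot: [0.991, 0.136, -0.0, 0.0]
wrist_force: [-0.3, 0.4, -3.5]
opening: 0.0278
finger_force: 30.0
```

View pics/c5.png

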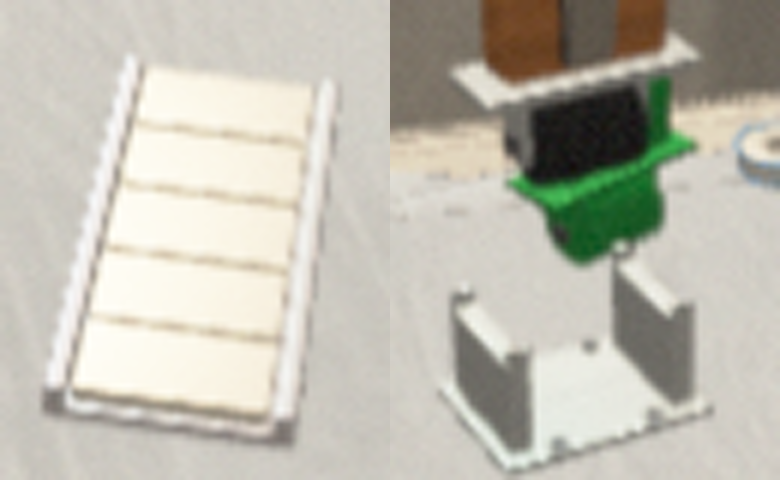

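Tiles sit uniformly between the rails, with the dark rail walls now visible. The roller is level in hand above the empty rest. I'll quantify tile drop against the first picture, then lower the roller onto the rest.

```bash
python3 - <<'E'
from h import *
from scipy.optimize import minimize_scalar
a=cv2.imread('pics/side0.png',0).astype(np.float32);b=cv2.imread('pics/side3.png',0).astype(np.float32)
c=cal('side0'); C=np.array([.5977,-.1688]); u=np.array([.411,.912])
for k,z in((72,.0175),(36,.0175),(0,.0175),(-36,.0175),(-72,.0175)):
    xy=C+u*k/1e3; p=proj(c,[[*xy,z],[*xy,z-.0035]]); x,y=p[0].round().astype(int)
    sl=np.s_[y-8:y+9,x-10:x+11]; A,B=a[sl],b[sl]
    w=cv2.createHanningWindow((21,17),cv2.CV_32F)
    print(k,'expected drop px',(p[1]-p[0]).round(2),'seen',np.round(cv2.phaseCorrelate(A-A.mean(),B-B.mean(),w)[0],2))
E
python3 -m inch '[[0,0.4,0,0],[0,0.6,-1,0],[0,0.4,-2,0],[0,0,-2,0],[0,0,-1.5,0],[0,0,-1,0],[0,0,0,0],[0,0,0,0],[0,0,0,0]]'
```

```text
72 expected drop px [-0.07  1.08] seen [-1.62  1.  ]
36 expected drop px [-0.07  1.09] seen [-1.1   1.31]
0 expected drop px [-0.07  1.11] seen [-0.7   1.05]
-36 expected drop px [-0.07  1.11] seen [-0.52  0.75]
-72 expected drop px [-0.06  1.12] seen [-0.28  0.82]
time: 18.15
tool_pos: [0.5554, 0.1373, 0.1249]
tcp_rot: [0.991, 0.136, 0.001, -0.0]
wrist_force: [-0.1, -0.1, -3.5]
opening: 0.0278
finger_force: 30.0
```

```bash
python3 -m inch '[[-0.1,-0.05,-0.5,0],[0,0,-1,0],[0,0,-1,0],[0,0,-1,0],[0,0,-0.5,0],[0,0,-0.5,0],[0,0,0,0],[0,0,0,0]]'
python3 -m inch '[[0,0,-0.3,0],[0,0,-0.3,0],[0,0,-0.2,0],[0,0,-0.1,0],[0,0,0,0],[0,0,0,0]]'
```

```text
time: 18.95
tool_pos: [0.5538, 0.1367, 0.0791]
tcp_rot: [0.991, 0.136, 0.0, -0.0]
wrist_force: [0.3, 0.5, -3.9]
opening: 0.0281
finger_force: 30.0
time: 19.55
tool_pos: [0.5538, 0.1367, 0.0701]
tcp_rot: [0.991, 0.136, 0.0, -0.0]
wrist_force: [1.2, 0.3, -3.5]
opening: 0.0281
finger_force: 30.0
```

```bash
python3 -m inch '[[0,0,-0.1,0],[0,0,-0.05,0],[0,0,0,0],[0,0,0,0]]'
```

```text
time: 19.95
tool_pos: [0.5537, 0.1367, 0.0686]
tcp_rot: [0.991, 0.136, 0.0, -0.0]
wrist_force: [-0.2, 0.2, -2.1]
opening: 0.028
finger_force: 30.0
```

```bash
python3 -m inch '[[0,0,-0.05,0],[0,0,0,0],[0,0,0,0]]'
python3 -m inch '[[0,0,0,0],[0,0,0,0],[0,0,0,0],[0,0,0,0],[0,0,0,0],[0,0,0,0],[0,0,0,0],[0,0,0,0],[0,0,0,0],[0,0,0,0]]' 1
python3 -m inch '[[0,0,0.5,0],[0,0,1,0],[0,0,2,0],[0,0,3,0],[0,0,3,0],[0,0,3,0],[0,0,2,0],[0,-3,0,0],[0,-4,0,0],[0,-4,0,0],[0,-4,0,0],[0,-4,0,0],[-1,-4,0,0],[-1,-4,0,0],[-1,-4,0,0],[0,-2,0,0],[0,0,0,0],[0,0,0,0]]' 1
python3 -c "
from h import *
shot('side','side4'); shot('top','top4')
a=cv2.resize(cv2.imread('pics/side4.png')[135:215,250:330],None,fx=5,fy=5,interpolation=2)
b=cv2.resize(cv2.imread('pics/top4.png')[180:260,215:295],None,fx=5,fy=5,interpolation=2)
cv2.imwrite('pics/c6.png',np.hstack([a,b]))"
```

```text
time: 20.25
tool_pos: [0.5537, 0.1367, 0.0686]
tcp_rot: [0.991, 0.136, 0.0, -0.0]
wrist_force: [-4.3, -0.9, 6.0]
opening: 0.028
finger_force: 30.0
time: 21.25
tool_pos: [0.5537, 0.1367, 0.0681]
tcp_rot: [0.991, 0.136, 0.0, -0.0]
wrist_force: [0.1, 0.7, -0.3]
opening: 0.0918
finger_force: 0.0
time: 23.05
tool_pos: [0.5237, -0.1933, 0.2137]
tcp_rot: [0.991, 0.136, 0.0, -0.0]
wrist_force: [-0.6, -0.3, 0.3]
opening: 0.0919
finger_force: 0.0
```

View pics/c6.png

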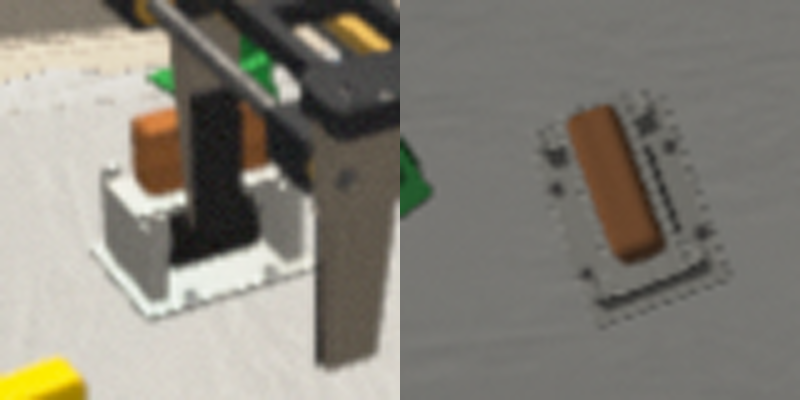

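The roller stands upright on both posts as before (handle at top-view ≈(258,217)), and the gripper is clear of it.

```bash
python3 -c "
from cell import ctrl
print(ctrl.sign_off())"
```

```text
the job is handed in; nothing more can be done
None
```

I rolled the brown roller along the strip in one pass at about 25 N, its measured height and the camera both indicating all five tiles are fully home; it is back upright on its rest, and I handed the job in at about 23 s (no verdict was returned).

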